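# Lay out the espresso cups and the sugar

## Task

Set out the coffee things: stand each of the three espresso cups in the middle of the saucer of its own colour, in any order, and only when all three are in place stand the sugar jar in the middle of the cork coaster. Keep them upright and set them down gently rather than dropping them, and leave the egg cups where they are.

Things in the scene. Friction and masses are not known exactly. Their poses are not given: they have to be found in the camera images.
- cup_red: red espresso cup, open at the top with a white inside floor, standing upright. Round straight body 52 mm in outside diameter, 58 mm high, 3 mm wall, foot 42 mm across. One small ear handle of 7 mm bar on its +y side reaches 45 mm from the axis, between 13 and 50 mm high; the x sides are bare. About 160 g. Origin: centre of its underside; z up along the axis.
- cup_yellow: yellow espresso cup, open at the top with a white inside floor, standing upright. Round straight body 52 mm in outside diameter, 58 mm high, 3 mm wall, foot 42 mm across. One small ear handle of 7 mm bar on its +y side reaches 45 mm from the axis, between 13 and 50 mm high; the x sides are bare. About 160 g. Origin: centre of its underside; z up along the axis.
- cup_blue: blue espresso cup, open at the top with a white inside floor, standing upright. Round straight body 52 mm in outside diameter, 58 mm high, 3 mm wall, foot 42 mm across. One small ear handle of 7 mm bar on its +y side reaches 45 mm from the axis, between 13 and 50 mm high; the x sides are bare. About 160 g. Origin: centre of its underside; z up along the axis.
- saucer_red: red saucer lying loose on the worktop, 110 mm across, rim 11 mm high, a flat inner floor 5 mm above its underside and about 70 mm across, with a white disc 54 mm across marking its middle. About 200 g. Origin: centre of its underside; z up.
- saucer_yellow: yellow saucer lying loose on the worktop, 110 mm across, rim 11 mm high, a flat inner floor 5 mm above its underside and about 70 mm across, with a white disc 54 mm across marking its middle. About 200 g. Origin: centre of its underside; z up.
- saucer_blue: blue saucer lying loose on the worktop, 110 mm across, rim 11 mm high, a flat inner floor 5 mm above its underside and about 70 mm across, with a white disc 54 mm across marking its middle. About 200 g. Origin: centre of its underside; z up.
- sugar_jar: sugar jar, a closed white cylinder 50 mm in diameter with a steel lid 51 mm across, 72 mm high overall, no handle; standing upright. About 250 g. Origin: centre of its underside; z up.
- coaster: round cork-faced coaster lying loose on the worktop, 90 mm across, 8 mm thick, about 200 g. Origin: centre of its underside (its top is 8 mm above); z up.
- eggcup_yellow: yellow egg cup on a small foot, holding a brown egg that is part of it; no handle. 46 mm across, 66 mm high with the egg, about 130 g. To be left alone. Origin: centre of its underside; z up.
- eggcup_blue: blue egg cup on a small foot, holding a brown egg that is part of it; no handle. 46 mm across, 66 mm high with the egg, about 130 g. To be left alone. Origin: centre of its underside; z up.
Not all that is in view belongs to the job. What is shaped like the coaster but grey or pink is not meant. What is shaped like the cup_blue but pink or turquoise is not meant.

How it is judged:
On the way, in this order (a step that is already met when the one before it is completed fails the run):
1. all three cups stand released on the saucers of their own colours (horizontal distance between cup_red and saucer_red below 0.012 m and z of cup_red in the frame of saucer_red between 0.001 and 0.009 m and angle between each of cup_red, cup_yellow, cup_blue's own z axis and vertical below 0.1 rad and linear speed of each of cup_red, cup_yellow, cup_blue below 0.02 m/s and contact force between the fingers and cup_red below 0.2 N and horizontal distance between cup_yellow and saucer_yellow below 0.012 m and z of cup_yellow in the frame of saucer_yellow between 0.001 and 0.009 m and contact force between the fingers and cup_yellow below 0.2 N and horizontal distance between cup_blue and saucer_blue below 0.012 m and z of cup_blue in the frame of saucer_blue between 0.001 and 0.009 m and contact force between the fingers and cup_blue below 0.2 N), for 0.2 s.
2. then the sugar jar stands released on the coaster (horizontal distance between sugar_jar and coaster below 0.012 m and z of sugar_jar in the frame of coaster between 0.004 and 0.012 m and angle between sugar_jar's own z axis and vertical below 0.1 rad and linear speed of sugar_jar below 0.02 m/s and contact force between the fingers and sugar_jar below 0.2 N), for 0.2 s.
At the end, for the whole second after the job is handed in: Each cup stands upright (0.1 rad) and at rest on the floor of the saucer of its own colour, within 12 mm of its centre; the sugar jar stands likewise on the coaster, within 12 mm of its centre; all are released; both egg cups are within 20 mm of their starts (all of step 1 and all of step 2 and distance of each of eggcup_yellow, eggcup_blue from where it was at the start of the episode below 0.02 m); the robot touches nothing.
It fails at once if an egg cup is moved more than 20 mm or tipped (distance of any of eggcup_yellow, eggcup_blue from where it was at the start of the episode above 0.02 m or angle between any of eggcup_yellow, eggcup_blue's own z axis and vertical above 0.3 rad).
It fails at once if a cup or the sugar jar is tipped by more than about 35 degrees (angle between any of cup_red, cup_yellow, cup_blue, sugar_jar's own z axis and vertical above 0.6 rad).
It fails at once if a cup or the sugar jar is let go with its underside more than 30 mm above the worktop ((height (world z) of cup_red above 0.03 m and contact force between the fingers and cup_red below 0.02 N) or (height (world z) of cup_yellow above 0.03 m and contact force between the fingers and cup_yellow below 0.02 N) or (height (world z) of cup_blue above 0.03 m and contact force between the fingers and cup_blue below 0.02 N) or (height (world z) of sugar_jar above 0.03 m and contact force between the fingers and sugar_jar below 0.02 N)).
It also fails if it takes over 109 s, if anything falls off the work surface, if the arm or the gripper's body presses on something with over 40 N, if the wrist force passes 120 N, or if a joint passes its speed limit or range.

## Robot

A 7-joint arm with a two-finger parallel gripper is mounted at the origin on the work surface. World frame = base frame: x ahead of the robot, y to its left, z up, the work surface at z = 0. Lengths are in m, angles in rad, forces in N, time in s.
With the tool pointing down it reaches from about 0.425 to 0.95 m from the base axis. Payload 4.7 kg.
Tool frame: the origin (TCP) lies on the mounting face of the last link; the fingertips stand 182 mm ahead of it and the grasp point (between the pads) lies arm.pinch_z ahead of it (arm.pinch_z is the distance from the TCP to the grasp point, in m); z points along the fingers, y is the line along which they close (so a half turn about z gives the same grasp; the last joint's range is limited). The gripper opens to 87 mm and grips with 3 to 60 N. Pads are 19 mm wide; open, the fingers measure 117 mm over their backs; the gripper's body (75 mm by 190 mm) begins 51 mm behind the grasp point.
Start: joints at [1.109, 0.469, -0.049, 1.532, 0.024, 1.141, -0.082], TCP at [0.283, -0.613, 0.405] pointing down, gripper open.
Joint ranges: [-2.59, 2.59], [-0.33, 1.99], [-1.39, 1.29], [0.1, 2.45], [-1.04, 4.18], [0.21, 1.99], [-2.66, 2.66]. Speed limits (rad/s): [2.57, 2.57, 3.14, 3.14, 3.14, 3.14, 3.14].

## Interface

Orientations are given as a unit quaternion [w, x, y, z].
In Python, from cell import status, imaging, workorder, arm gives the robot as it stands.
- The arm moves only by the shell command python3 -m creep 'ROWS'. ROWS is JSON, a list of rows, each an object with "angular": the turn, a rotation vector about the tool's x, y, z in units of 6 degrees (1.0 is 6 degrees), a list of three; "xyz": the shift along the tool's x, y, z in units of 30 mm (1.0 is 30 mm), a list of three; "fingers": the finger opening in mm, from 0 to 87. A call has 1 to 8 rows; each row shifts and turns the commanded pose from where the row before left it, along the tool's axes as they then stand; what a row does not reach is not made up. A row lasts 1/10 s, in which the tool goes at most 50 mm and 8.59 degrees, less where a joint would pass 70% of its speed; a pose out of reach is approached as far as the arm can. A call is refused whole if a number of a shift passes 1 or a number of a turn 1, either way. A call with a gripper value outside its range is refused whole. The fingers move at their own pace and stop on an object; the grip force is fixed at half the most. Time passes only in rows, so rows that do not move let the fingers close. It gives the time, the measured TCP pose, the force, the opening and the grip force at its end, in the units of the state.
- status.get_obs(): the state, without advancing time (a new reading comes with each control period).
- imaging.capture(name): name is "side" or "top" or "wrist"; returns the picture (420x560x3 uint8, red, green, blue); there is no depth.
- imaging.calibration(name): a dict with "mtx" (3x3 intrinsics, pixels), "D" ([k1, k2, p1, p2, k3] as OpenCV has them; the pictures are not rectified), "camera_from_world" (4x4, takes a point from world to camera coordinates). Camera axes: x right, y up, looking along -z (the intrinsics and any distortion apply to the point x, -y, -z); pixel columns grow to the right and rows downward; lengths in m; the calibration is good to about 2 mm. A picture is of the moment at which its call begins: read the wrist's pose just before it. calibration takes no time and is no camera call; for the wrist camera it gives the pose at the moment of the call.
- workorder.sign_off(): hands the job in; it is judged then, once.
The state is a dict: "time": time; "q": joint angles; "joint_vel": joint speeds; "joint_efforts": joint torques, N m; "eef_pos": TCP position; "tcp_rot": TCP orientation; "wrist_force": force on the tool from outside, world axes, zero at the start; "torque": the same for the moment, N m; "width": opening from 0.0 (shut) to 1.0 (fully open); "grasp_force": force on a finger pad.
Only numpy, scipy, OpenCV 4.12 (cv2) and the standard library are available. Lean on these libraries where they do the work, as an engineer would, in place of code of your own. Each camera call takes 0.05 s, during which the arm holds its last target. There are 200 camera calls.

## Working session

There is one attempt and no reset: what is moved stays moved. The work goes in short steps, Python scripts to look and compute and a shell command to move; the robot and the scene stay as the last step left them, time stands still between calls to the robot, and variables do not carry over. Pictures are saved under pics/ and viewed, at most 14 in all, crops included, and the job is handed in when it is done.

```bash
ls; mkdir -p pics
python3 - <<'E'
from cell import status, imaging, workorder, arm
import cv2
o=status.get_obs();print(o,arm.pinch_z)
for n in("top","side","wrist"):
    im=imaging.capture(n);cv2.imwrite(f"pics/{n}0.png",im[:,:,::-1])
    c=imaging.calibration(n);print(n,c)
E
```

```text
pics
{'time': 0.0, 'q': array([ 1.10907941,  0.46944214, -0.04860855,  1.53366678,  0.02411458,
        1.14099002, -0.08232611]), 'joint_vel': array([ 0.00065378,  0.00218599, -0.00020299, -0.00069692,  0.00012633,
       -0.00042572, -0.0012393 ]), 'joint_efforts': array([-1.78544087e-03, -5.07977986e+01, -8.13947478e-02, -2.36159474e+01,
       -6.11839676e-02,  3.78231530e-02,  2.03289378e-04]), 'eef_pos': array([ 0.28304225, -0.61253021,  0.40371016]), 'tcp_rot': array([-9.28650442e-04,  9.76671999e-01,  2.14734453e-01, -2.43354795e-04]), 'wrist_force': array([-0.37291241, -0.31070702,  0.11388313]), 'torque': array([ 0.02650173, -0.00872267,  0.02150764]), 'grasp_force': 0.0, 'width': 1.0001965308829874} 0.1635
top {'mtx': array([[482.22867422,   0.        , 274.82813959],
       [  0.        , 482.22867422, 210.57915644],
       [  0.        ,   0.        ,   1.        ]]), 'D': array([-0.04849616,  0.        ,  0.        ,  0.        ,  0.        ]), 'camera_from_world': array([[-0.00704993, -0.99981683,  0.01779317, -0.02095217],
       [ 0.99650158, -0.00554251,  0.08338998
[... 453 characters left out ...]

       [ 0.05165703, -0.57508123,  0.8164638 , -0.057886  ],
       [-0.08990555,  0.81155762,  0.57731379, -0.85574624],
       [ 0.        ,  0.        ,  0.        ,  1.        ]])}
wrist {'mtx': array([[303.00167367,   0.        , 278.66256209],
       [  0.        , 303.00167367, 204.22952014],
       [  0.        ,   0.        ,   1.        ]]), 'D': array([-0.02308086,  0.        ,  0.        ,  0.        ,  0.        ]), 'camera_from_world': array([[ 0.41873683, -0.90810648, -0.00144651, -0.67516973],
       [ 0.86998445,  0.40161406, -0.28606503,  0.03448782],
       [ 0.26035845,  0.11852752,  0.95820911, -0.39228716],
       [ 0.        ,  0.        ,  0.        ,  1.        ]])}
```

View pics/top0.png

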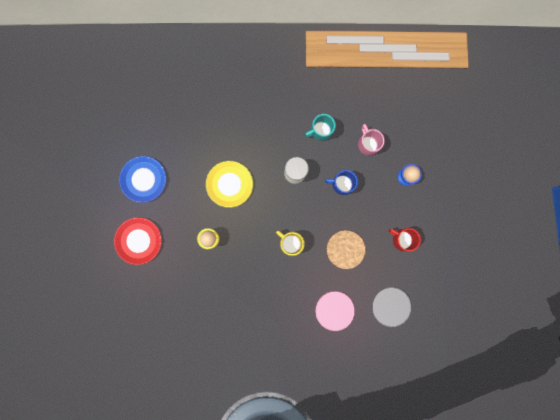

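View pics/side0.png

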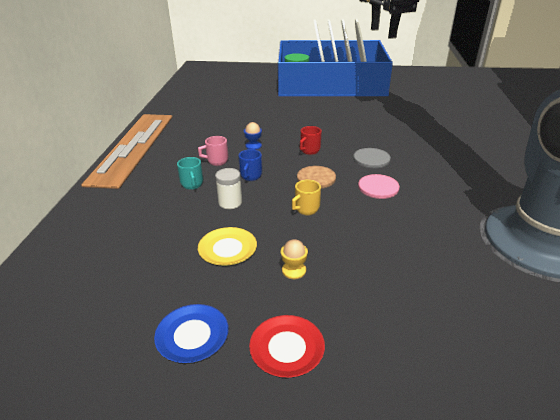

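The top view shows these, by pixel:
- Cups: red (408,240), yellow (292,243), blue (345,182).
- Saucers: red (138,241), yellow (229,184), blue (143,180).
- Jar (296,170) and cork coaster (346,250).

Possible mix-ups:
- Turquoise cup (322,127) and pink cup (371,141), against cup_blue.
- Blue egg cup (410,175) and yellow egg cup (208,239), against the cups.
- Pink disc (335,311) and grey disc (392,307), against the coaster.

The side view shows the same layout. Next I'll take enlarged crops of both.

Run:
```python
import cv2
t=cv2.imread("pics/top0.png");s=cv2.imread("pics/side0.png")
cv2.imwrite("pics/top0c.png",cv2.resize(t[115:265,265:431],None,fx=4,fy=4,interpolation=cv2.INTER_CUBIC)) # 664x600
cv2.imwrite("pics/side0c.png",cv2.resize(s[120:220,175:345],None,fx=4.6,fy=4.6,interpolation=cv2.INTER_CUBIC))
```

```text
(no output)
```

View pics/top0c.png

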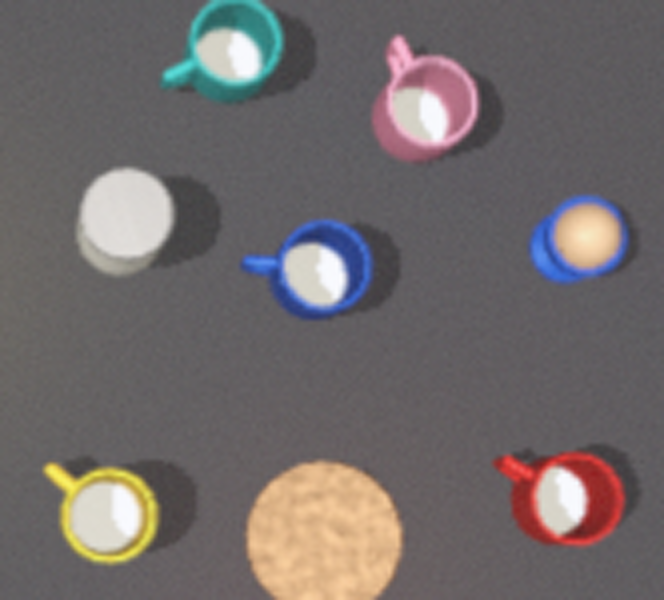

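View pics/side0c.png

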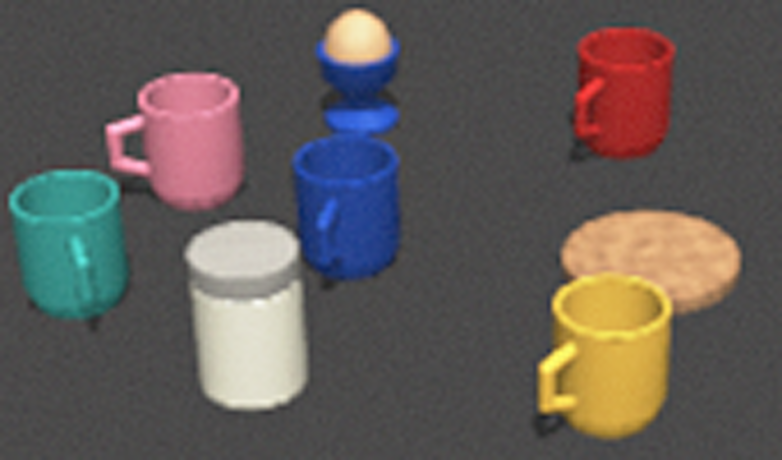

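The crops confirm the cup choices. Each is 4x for top (offset 265,115) and 4.6x for side (offset 175,120).

| Thing | Top crop centre | Top crop handle tip | Side crop centre |
|---|---|---|---|
| Red cup rim | (578,498) | (500,462) | (626,50) |
| Yellow cup rim | (110,515) | (49,468) | (611,305) |
| Blue cup rim | (325,266) | (245,264) | (347,162) |
| Jar lid | (127,213) | none | (243,252) |
| Cork coaster | (324,538) | none | (651,255) |

```bash
cat > h.py <<'E'
import numpy as np, cv2
from cell import status, imaging, arm
F=np.diag([1,-1,-1.])
def cal(n):
    c=imaging.calibration(n);T=c["camera_from_world"];return c["mtx"],np.array(c["D"]),F@T[:3,:3],F@T[:3,3]
def tri(obs):  # [(cal,pixel),...] -> world point
    A=[];b=[]
    for (K,D,R,t),p in obs:
        u=cv2.undistortPoints(np.array([[p]],float),K,D)[0,0]
        for i in(0,1): A.append(R[i]-u[i]*R[2]);b.append(u[i]*t[2]-t[i])
    return np.linalg.lstsq(np.array(A),np.array(b),rcond=None)[0]
def onz(c,p,z):
    K,D,R,t=c;u=cv2.undistortPoints(np.array([[p]],float),K,D)[0,0]
    d=R.T@np.array([u[0],u[1],1]);o=-R.T@t;return o+d*(z-o[2])/d[2]
def proj(c,X): return cv2.projectPoints(np.array([X],float),cv2.Rodrigues(c[2])[0],c[3],c[0],c[1])[0][0,0]
E
python3 - <<'E'
from h import *
t=cal("top");s=cal("side")
T=lambda x,y:(265+(x-1.5)/4,115+(y-1.5)/4)
S=lambda x,y:(175+(x-1.8)/4.6,120+(y-1.8)/4.6)
P=dict(red=((578,498),(626,50),(500,462)),yellow=((110,515),(611,305),(49,468)),blue=((325,266),(347,162),(245,264)),jar=((127.5,213),(243,252),None),coaster=((324,538),(651,255),None))
for k,(a,b,h) in P.items():
    X=tri([(t,T(*a)),(s,S(*b))]);r=proj(t,X)-T(*a)
    print(k,X.round(4),"res",r.round(2),"known-z",onz(t,T(*a),{'jar':.072,'coaster':.008}.get(k,.058)).round(4))
    if h:
        d=onz(t,T(*h),.048)-X;print("   handle",np.degrees(np.arctan2(d[1],d[0])).round(1),np.hypot(d[0],d[1]).round(4))
it,is_=cv2.imread("pics/top0.png"),cv2.imread("pics/side0.png")
for k,a,b in(("s_red",(138,241),(287,347)),("s_yel",(229,184),(228,247)),("s_blu",(143,180),(192,334))):
    q=[]
    for im,p in((it,a),(is_,b)):
        m=(im.min(2)>150).astype(np.uint8);n,l,st,c=cv2.connectedComponentsWithStats(m);q.append(c[l[p[1],p[0]]])
    X=tri([(t,q[0]),(s,q[1])]);print(k,X.round(4),(proj(t,X)-q[0]).round(2),onz(t,q[0],.005).round(4))
for k,p,z in(("egg_b",(411,174),.06),("egg_y",(208,239),.06),("turq",(323,127),.058),("pink",(373,140),.058)): print(k,onz(t,p,z).round(3))
E
```

```text
red [ 0.4644 -0.326   0.0544] res [0.   0.03] known-z [ 0.4644 -0.3249  0.058 ]
   handle 63.6 0.0471
yellow [ 0.4572 -0.0618  0.056 ] res [-0.   -0.12] known-z [ 0.4569 -0.0617  0.058 ]
   handle 51.8 0.0428
blue [ 0.5965 -0.1851  0.0548] res [0.01 0.09] known-z [ 0.5962 -0.1845  0.058 ]
   handle 86.8 0.0446
jar [ 0.625  -0.0726  0.0681] res [0.01 0.05] known-z [ 0.6244 -0.0724  0.072 ]
coaster [ 0.4433 -0.1896  0.0062] res [0.   0.01] known-z [ 0.4433 -0.1893  0.008 ]
s_red [0.4664 0.296  0.0033] [0.   0.02] [0.4664 0.2956 0.005 ]
s_yel [0.5988 0.0827 0.0031] [-0.   -0.01] [0.5985 0.0825 0.005 ]
s_blu [0.611  0.2868 0.0032] [0.01 0.06] [0.6108 0.2864 0.005 ]
egg_b [ 0.612 -0.333  0.06 ]
egg_y [0.468 0.125 0.06 ]
turq [ 0.721 -0.135  0.058]
pink [ 0.691 -0.249  0.058]
```

```bash
cat >> h.py <<'E'
from scipy.spatial.transform import Rotation as Ro
G=dict(red=(.4644,-.3252),yellow=(.457,-.0618),blue=(.5963,-.1847),jar=(.6247,-.0725),coaster=(.4433,-.1894),s_red=(.4664,.2957),s_yel=(.5986,.0826),s_blu=(.6109,.2865))
def go(x,y,z=None):  # report tool-axis move (units of 30 mm) taking the grasp point to x,y,z
    o=status.get_obs();R=Ro.from_quat(np.roll(o["tcp_rot"],-1));M=R.as_matrix()
    p=o["eef_pos"]+M[:,2]*arm.pinch_z
    d=np.array([x,y,p[2] if z is None else z])-p
    yaw=np.degrees(np.arctan2(M[1,1],M[0,1]))
    tilt=np.cross(M[:,2],[0,0,-1])@M
    print("t",round(o["time"],2),"grasp pt",p.round(4),"units",(d@M/.03).round(3),"yaw y",yaw.round(1),"tilt fix u",(np.degrees(tilt)/6).round(3),"w",round(o["width"]*87,1),"grip",round(o["grasp_force"],1),"F",o["wrist_force"].round(1))
E
python3 -m creep '[{"angular":[0,0,-0.9],"xyz":[0,0,0],"fingers":87},{"angular":[0,0,-0.9],"xyz":[0,0,0],"fingers":87},{"angular":[0,0,-0.9],"xyz":[0,0,0],"fingers":87},{"angular":[0,0,-0.9],"xyz":[0,0,0],"fingers":87},{"angular":[0,0,-0.9],"xyz":[0,0,0],"fingers":87},{"angular":[0,0,-0.9],"xyz":[0,0,0],"fingers":87},{"angular":[0,0,-0.9],"xyz":[0,0,0],"fingers":87},{"angular":[0,0,-0.9],"xyz":[0,0,0],"fingers":87}]'
python3 -c "
from h import *
go(*G['red'],.15)"
```

```text
time: 0.95
eef_pos: [0.283, -0.6127, 0.4043]
tcp_rot: [-0.0, 0.828, 0.561, 0.0]
wrist_force: [-0.3, -0.3, 0.2]
width: 1.002
grasp_force: 0.0
t 0.95 grasp pt [ 0.283  -0.6126  0.2408] units [11.137  2.063  3.032] yaw y -21.8 tilt fix u [-0.006 -0.005  0.   ] w 87.2 grip 0.0 F [-0.3 -0.3  0.2]
```

```bash
python3 -m creep '[{"angular":[0,0,0],"xyz":[0.93,0.17,0.25],"fingers":87},{"angular":[0,0,0],"xyz":[0.93,0.17,0.25],"fingers":87},{"angular":[0,0,0],"xyz":[0.93,0.17,0.25],"fingers":87},{"angular":[0,0,0],"xyz":[0.93,0.17,0.25],"fingers":87},{"angular":[0,0,0],"xyz":[0.93,0.17,0.25],"fingers":87},{"angular":[0,0,0],"xyz":[0.93,0.17,0.25],"fingers":87},{"angular":[0,0,0],"xyz":[0.93,0.17,0.25],"fingers":87},{"angular":[0,0,0],"xyz":[0.93,0.17,0.25],"fingers":87}]' >/dev/null
python3 -m creep '[{"angular":[0,0,0],"xyz":[0.93,0.17,0.25],"fingers":87},{"angular":[0,0,0],"xyz":[0.93,0.17,0.25],"fingers":87},{"angular":[0,0,0],"xyz":[0.93,0.17,0.25],"fingers":87},{"angular":[0,0,0],"xyz":[0.91,0.17,0.25],"fingers":87},{"angular":[0,0,0],"xyz":[0,0,0],"fingers":87},{"angular":[0,0,0],"xyz":[0,0,0],"fingers":87}]'
python3 - <<'E'
from h import *
go(*G['red'],.037)
im=imaging.capture("wrist");cv2.imwrite("pics/w1.png",im[:,:,::-1])
c=cal("wrist");print(proj(c,[*G['red'],.058]))
E
```

```text
time: 2.35
eef_pos: [0.4652, -0.3255, 0.3145]
tcp_rot: [-0.0, 0.829, 0.56, -0.0]
wrist_force: [-0.9, -0.5, 0.4]
width: 0.999
grasp_force: 0.0
t 2.35 grasp pt [ 0.4651 -0.3254  0.151 ] units [-1.000e-03 -2.300e-02  3.799e+00] yaw y -21.9 tilt fix u [-0.006  0.001  0.   ] w 86.9 grip 0.0 F [-0.9 -0.5  0.4]
[276.99409061 211.02080825]
```

View pics/w1.png

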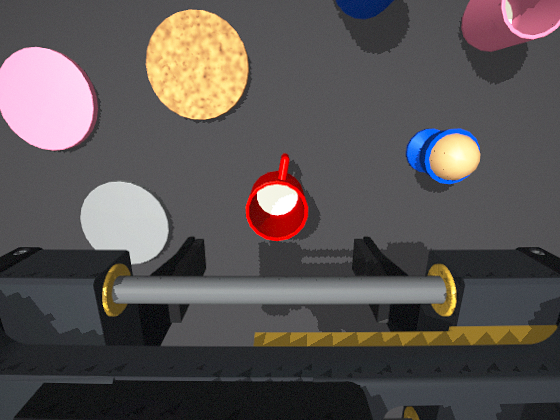

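The wrist view shows the red cup's rim centred at about (277,212), against a predicted (277,211). The handle points away from both fingers, so I'll descend and grip.

```bash
python3 -m creep '[{"angular":[0,0,0],"xyz":[0,0,0.8],"fingers":87},{"angular":[0,0,0],"xyz":[0,0,0.8],"fingers":87},{"angular":[0,0,0],"xyz":[0,0,0.8],"fingers":87},{"angular":[0,0,0],"xyz":[0,-0.02,0.7],"fingers":87},{"angular":[0,0,0],"xyz":[0,0,0.5],"fingers":87},{"angular":[0,0,0],"xyz":[0,0,0.2],"fingers":87},{"angular":[0,0,0],"xyz":[0,0,0],"fingers":87}]'
python3 -m creep '[{"angular":[0,0,0],"xyz":[0,0,0],"fingers":40},{"angular":[0,0,0],"xyz":[0,0,0],"fingers":40},{"angular":[0,0,0],"xyz":[0,0,0],"fingers":40},{"angular":[0,0,0],"xyz":[0,0,0],"fingers":40},{"angular":[0,0,0],"xyz":[0,0,0],"fingers":40},{"angular":[0,0,0],"xyz":[0,0,0],"fingers":40},{"angular":[0,0,0],"xyz":[0,0,0],"fingers":40}]'
python3 -c "
from h import *
go(*G['red'],.037);go(*G['s_red'],.14)"
```

```text
time: 3.1
eef_pos: [0.4642, -0.3262, 0.2003]
tcp_rot: [-0.0, 0.829, 0.559, -0.0]
wrist_force: [-0.1, 0.3, -0.5]
width: 1.003
grasp_force: 0.0
time: 3.8
eef_pos: [0.4645, -0.3256, 0.201]
tcp_rot: [-0.0, 0.829, 0.559, -0.0]
wrist_force: [-1.2, 0.9, 3.6]
width: 0.598
grasp_force: 30.0
t 3.8 grasp pt [ 0.4644 -0.3256  0.0375] units [ 0.011 -0.006  0.017] yaw y -22.0 tilt fix u [-0.002  0.001  0.   ] w 52.0 grip 30.0 F [-1.2  0.9  3.6]
t 3.8 grasp pt [ 0.4644 -0.3256  0.0375] units [19.225 -7.699 -3.418] yaw y -22.0 tilt fix u [-0.002  0.001  0.   ] w 52.0 grip 30.0 F [-1.2  0.9  3.6]
```

```bash
python3 -m creep '[{"angular":[0,0,0],"xyz":[0,0,-0.5],"fingers":40},{"angular":[0,0,0],"xyz":[0,0,-0.8],"fingers":40},{"angular":[0,0,0],"xyz":[0,0,-0.8],"fingers":40},{"angular":[0,0,0],"xyz":[0,0,-0.8],"fingers":40},{"angular":[0,0,0],"xyz":[0,0,-0.5],"fingers":40},{"angular":[0,0,0],"xyz":[0,0,0],"fingers":40}]'
python3 -m creep '[{"angular":[0,0,0],"xyz":[0.8,-0.32,0],"fingers":40},{"angular":[0,0,0],"xyz":[0.8,-0.32,0],"fingers":40},{"angular":[0,0,0],"xyz":[0.8,-0.32,0],"fingers":40},{"angular":[0,0,0],"xyz":[0.8,-0.32,0],"fingers":40},{"angular":[0,0,0],"xyz":[0.8,-0.32,0],"fingers":40},{"angular":[0,0,0],"xyz":[0.8,-0.32,0],"fingers":40},{"angular":[0,0,0],"xyz":[0.8,-0.32,0],"fingers":40},{"angular":[0,0,0],"xyz":[0.8,-0.32,0],"fingers":40}]'
python3 -m creep '[{"angular":[0,0,0],"xyz":[0.8,-0.32,0],"fingers":40},{"angular":[0,0,0],"xyz":[0.8,-0.32,0],"fingers":40},{"angular":[0,0,0],"xyz":[0.8,-0.32,0],"fingers":40},{"angular":[0,0,0],"xyz":[0.8,-0.32,0],"fingers":40},{"angular":[0,0,0],"xyz":[0.8,-0.32,0],"fingers":40},{"angular":[0,0,0],"xyz":[0.8,-0.32,0],"fingers":40},{"angular":[0,0,0],"xyz":[0.8,-0.32,0],"fingers":40},{"angular":[0,0,0],"xyz":[0.8,-0.32,0],"fingers":40}]'
python3 -c "
from h import *
go(*G['s_red'],.0435)"
```

```text
time: 4.4
eef_pos: [0.4653, -0.3259, 0.3058]
tcp_rot: [0.003, 0.829, 0.559, 0.001]
wrist_force: [0.3, 0.1, -1.7]
width: 0.587
grasp_force: 30.0
time: 5.2
eef_pos: [0.4647, -0.1177, 0.3021]
tcp_rot: [-0.0, 0.829, 0.559, -0.0]
wrist_force: [1.3, 0.8, -0.7]
width: 0.596
grasp_force: 30.0
time: 6.0
eef_pos: [0.4655, 0.0889, 0.3021]
tcp_rot: [-0.0, 0.829, 0.559, -0.001]
wrist_force: [-0.4, 0.3, -1.3]
width: 0.593
grasp_force: 30.0
t 6.0 grasp pt [0.4653 0.0888 0.1386] units [ 6.41  -2.545  3.169] yaw y -22.0 tilt fix u [-0.01   0.007  0.   ] w 51.6 grip 30.0 F [-0.4  0.3 -1.3]
```

```bash
python3 -m creep '[{"angular":[0,0,0],"xyz":[0.8,-0.32,0],"fingers":40},{"angular":[0,0,0],"xyz":[0.8,-0.32,0],"fingers":40},{"angular":[0,0,0],"xyz":[0.8,-0.32,0],"fingers":40},{"angular":[0,0,0],"xyz":[0.8,-0.32,0],"fingers":40},{"angular":[0,0,0],"xyz":[0.8,-0.32,0],"fingers":40},{"angular":[0,0,0],"xyz":[0.8,-0.32,0],"fingers":40},{"angular":[0,0,0],"xyz":[0.8,-0.32,0],"fingers":40},{"angular":[0,0,0],"xyz":[0.8,-0.32,0],"fingers":40}]' >/dev/null
python3 -m creep '[{"angular":[0,0,0],"xyz":[0,0,0.4],"fingers":40},{"angular":[0,0,0],"xyz":[0,0,0.6],"fingers":40},{"angular":[0,0,0],"xyz":[0,0,0.6],"fingers":40},{"angular":[0,0,0],"xyz":[0,0,0.6],"fingers":40},{"angular":[0,0,0],"xyz":[0,0,0.4],"fingers":40},{"angular":[0,0,0],"xyz":[0,0,0.2],"fingers":40},{"angular":[0,0,0],"xyz":[0,0,0],"fingers":40},{"angular":[0,0,0],"xyz":[0,0,0],"fingers":40}]'
python3 -c "
from h import *
go(*G['s_red'],.043)"
```

```text
time: 7.6
eef_pos: [0.4669, 0.2948, 0.2191]
tcp_rot: [0.0, 0.829, 0.559, 0.0]
wrist_force: [0.3, 0.8, -0.9]
width: 0.596
grasp_force: 30.0
t 7.6 grasp pt [0.467  0.2949 0.0556] units [ 0.017 -0.03   0.421] yaw y -22.0 tilt fix u [ 0.005 -0.006  0.   ] w 51.9 grip 30.0 F [ 0.3  0.8 -0.9]
```

```bash
python3 -m creep '[{"angular":[0,0,0],"xyz":[0.02,-0.03,0.15],"fingers":40},{"angular":[0,0,0],"xyz":[0,0,0.1],"fingers":40},{"angular":[0,0,0],"xyz":[0,0,0.1],"fingers":40},{"angular":[0,0,0],"xyz":[0,0,0.05],"fingers":40},{"angular":[0,0,0],"xyz":[0,0,0.04],"fingers":40},{"angular":[0,0,0],"xyz":[0,0,0],"fingers":40}]'
python3 -c "
from h import *
go(*G['s_red'],.043)"
```

```text
time: 8.2
eef_pos: [0.4661, 0.2957, 0.206]
tcp_rot: [0.0, 0.829, 0.559, -0.0]
wrist_force: [-2.1, -2.6, 3.8]
width: 0.589
grasp_force: 30.0
t 8.2 grasp pt [0.4661 0.2956 0.0425] units [ 0.008  0.009 -0.017] yaw y -22.0 tilt fix u [0.003 0.005 0.   ] w 51.2 grip 30.0 F [-2.1 -2.6  3.8]
```

```bash
python3 -m creep '[{"angular":[0,0,0],"xyz":[0,0,0],"fingers":60},{"angular":[0,0,0],"xyz":[0,0,0],"fingers":75},{"angular":[0,0,0],"xyz":[0,0,0],"fingers":87},{"angular":[0,0,0],"xyz":[0,0,0],"fingers":87},{"angular":[0,0,0],"xyz":[0,0,0],"fingers":87}]'
python3 -m creep '[{"angular":[0,0,0],"xyz":[0,0,-0.4],"fingers":87},{"angular":[0,0,0],"xyz":[0,0,-0.8],"fingers":87},{"angular":[0,0,0],"xyz":[0,0,-0.8],"fingers":87},{"angular":[0,0,0],"xyz":[0,0,-0.8],"fingers":87},{"angular":[0,0,0],"xyz":[0,0,-0.6],"fingers":87},{"angular":[0,0,0],"xyz":[0,0,0],"fingers":87}]'
python3 - <<'E'
from h import *
im=imaging.capture("wrist");cv2.imwrite("pics/w2.png",im[:,:,::-1])
go(*G['yellow'],.15)
c=cal("wrist");print(proj(c,[*G['s_red'],.063]))
E
```

```text
time: 8.7
eef_pos: [0.4661, 0.2957, 0.2055]
tcp_rot: [-0.0, 0.829, 0.559, 0.0]
wrist_force: [-0.0, 0.7, -0.2]
width: 0.946
grasp_force: 0.0
time: 9.3
eef_pos: [0.4667, 0.2965, 0.3109]
tcp_rot: [0.0, 0.829, 0.559, 0.003]
wrist_force: [-0.2, 0.5, -1.0]
width: 1.0
grasp_force: 0.0
t 9.35 grasp pt [0.4668 0.2962 0.1457] units [-11.185   4.169  -0.164] yaw y -22.0 tilt fix u [ 0.021 -0.025  0.   ] w 87.0 grip 0.0 F [-0.5 -0.5 -0. ]
[277.36391069 217.55162155]
```

View pics/w2.png

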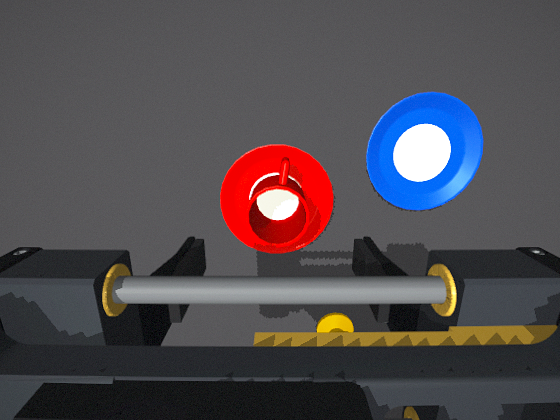

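The red cup is upright on the red saucer: its rim centre is at about (278,218), as predicted, and the saucer outline centres at (277,199). Next is the yellow cup.

```bash
python3 -m creep '[{"angular":[0,0,0],"xyz":[-0.8,0.3,0],"fingers":87},{"angular":[0,0,0],"xyz":[-0.8,0.3,0],"fingers":87},{"angular":[0,0,0],"xyz":[-0.8,0.3,0],"fingers":87},{"angular":[0,0,0],"xyz":[-0.8,0.3,0],"fingers":87},{"angular":[0,0,0],"xyz":[-0.8,0.3,0],"fingers":87},{"angular":[0,0,0],"xyz":[-0.8,0.3,0],"fingers":87},{"angular":[0,0,0],"xyz":[-0.8,0.3,0],"fingers":87}]' >/dev/null
python3 -m creep '[{"angular":[0,0,0],"xyz":[-0.8,0.3,0],"fingers":87},{"angular":[0,0,0],"xyz":[-0.8,0.3,0],"fingers":87},{"angular":[0,0,0],"xyz":[-0.8,0.3,0],"fingers":87},{"angular":[0,0,0],"xyz":[-0.8,0.3,0],"fingers":87},{"angular":[0,0,0],"xyz":[-0.8,0.3,0],"fingers":87},{"angular":[0,0,0],"xyz":[-0.8,0.3,0],"fingers":87},{"angular":[0,0,0],"xyz":[-0.8,0.3,0],"fingers":87},{"angular":[0,0,0],"xyz":[0,0,0],"fingers":87}]' 
python3 -c "
from h import *
go(*G['yellow'],.037)"
```

```text
time: 10.85
eef_pos: [0.4563, -0.0665, 0.3065]
tcp_rot: [-0.0, 0.831, 0.557, -0.001]
wrist_force: [0.4, 0.3, 0.6]
width: 0.998
grasp_force: 0.0
t 10.85 grasp pt [ 0.4559 -0.0667  0.143 ] units [ 0.174 -0.021  3.532] yaw y -22.4 tilt fix u [-0.018  0.02   0.   ] w 86.8 grip 0.0 F [0.4 0.3 0.6]
```

```bash
python3 -m creep '[{"angular":[0,0,0],"xyz":[0.17,-0.02,0.5],"fingers":87},{"angular":[0,0,0],"xyz":[0,0,0.8],"fingers":87},{"angular":[0,0,0],"xyz":[0,0,0.8],"fingers":87},{"angular":[0,0,0],"xyz":[0,0,0.8],"fingers":87},{"angular":[0,0,0],"xyz":[0,0,0.4],"fingers":87},{"angular":[0,0,0],"xyz":[0,0,0.2],"fingers":87},{"angular":[0,0,0],"xyz":[0,0,0],"fingers":87}]'
python3 -m creep '[{"angular":[0,0,0],"xyz":[0,0,0],"fingers":40},{"angular":[0,0,0],"xyz":[0,0,0],"fingers":40},{"angular":[0,0,0],"xyz":[0,0,0],"fingers":40},{"angular":[0,0,0],"xyz":[0,0,0],"fingers":40},{"angular":[0,0,0],"xyz":[0,0,0],"fingers":40},{"angular":[0,0,0],"xyz":[0,0,0],"fingers":40},{"angular":[0,0,0],"xyz":[0,0,0],"fingers":40}]'
python3 -c "
from h import *
go(*G['yellow'],.037);go(*G['s_yel'],.14)"
```

```text
time: 11.55
eef_pos: [0.4583, -0.0577, 0.2021]
tcp_rot: [-0.0, 0.829, 0.559, -0.0]
wrist_force: [-0.3, 0.6, -0.4]
width: 0.999
grasp_force: 0.0
time: 12.25
eef_pos: [0.4584, -0.0582, 0.2028]
tcp_rot: [0.0, 0.829, 0.559, -0.0]
wrist_force: [-1.3, -0.1, 4.6]
width: 0.597
grasp_force: 30.0
t 12.25 grasp pt [ 0.4584 -0.0582  0.0393] units [-0.129  0.001  0.076] yaw y -22.0 tilt fix u [0.001 0.002 0.   ] w 52.0 grip 30.0 F [-1.3 -0.1  4.6]
t 12.25 grasp pt [ 0.4584 -0.0582  0.0393] units [ 6.101  2.574 -3.358] yaw y -22.0 tilt fix u [0.001 0.002 0.   ] w 52.0 grip 30.0 F [-1.3 -0.1  4.6]
```

```bash
python3 -m creep '[{"angular":[0,0,0],"xyz":[0,0,-0.5],"fingers":40},{"angular":[0,0,0],"xyz":[0,0,-0.8],"fingers":40},{"angular":[0,0,0],"xyz":[0,0,-0.8],"fingers":40},{"angular":[0,0,0],"xyz":[0,0,-0.8],"fingers":40},{"angular":[0,0,0],"xyz":[0,0,-0.5],"fingers":40},{"angular":[0,0,0],"xyz":[0,0,0],"fingers":40}]' >/dev/null
python3 -m creep '[{"angular":[0,0,0],"xyz":[0.78,0.32,0],"fingers":40},{"angular":[0,0,0],"xyz":[0.78,0.32,0],"fingers":40},{"angular":[0,0,0],"xyz":[0.78,0.32,0],"fingers":40},{"angular":[0,0,0],"xyz":[0.78,0.32,0],"fingers":40},{"angular":[0,0,0],"xyz":[0.78,0.32,0],"fingers":40},{"angular":[0,0,0],"xyz":[0.78,0.32,0],"fingers":40},{"angular":[0,0,0],"xyz":[0.78,0.32,0],"fingers":40},{"angular":[0,0,0],"xyz":[0.78,0.32,0],"fingers":40}]' >/dev/null
python3 -m creep '[{"angular":[0,0,0],"xyz":[0,0,0.4],"fingers":40},{"angular":[0,0,0],"xyz":[0,0,0.6],"fingers":40},{"angular":[0,0,0],"xyz":[0,0,0.6],"fingers":40},{"angular":[0,0,0],"xyz":[0,0,0.6],"fingers":40},{"angular":[0,0,0],"xyz":[0,0,0.4],"fingers":40},{"angular":[0,0,0],"xyz":[0,0,0.2],"fingers":40},{"angular":[0,0,0],"xyz":[0,0,0],"fingers":40},{"angular":[0,0,0],"xyz":[0,0,0],"fingers":40}]'
python3 -c "
from h import *
go(*G['s_yel'],.0445)"
```

```text
time: 14.45
eef_pos: [0.6, 0.0867, 0.2209]
tcp_rot: [0.0, 0.829, 0.559, 0.0]
wrist_force: [0.0, -0.3, -1.7]
width: 0.6
grasp_force: 29.9
t 14.45 grasp pt [0.6001 0.0867 0.0574] units [-0.146  0.005  0.43 ] yaw y -22.0 tilt fix u [ 0.007 -0.004  0.   ] w 52.2 grip 29.9 F [ 0.  -0.3 -1.7]
```

```bash
python3 -m creep '[{"angular":[0,0,0],"xyz":[-0.02,0,0.15],"fingers":40},{"angular":[0,0,0],"xyz":[0,0,0.1],"fingers":40},{"angular":[0,0,0],"xyz":[0,0,0.1],"fingers":40},{"angular":[0,0,0],"xyz":[0,0,0.05],"fingers":40},{"angular":[0,0,0],"xyz":[0,0,0.04],"fingers":40},{"angular":[0,0,0],"xyz":[0,0,0],"fingers":40},{"angular":[0,0,0],"xyz":[0,0,0],"fingers":40}]'
python3 -c "
from h import *
go(*G['s_yel'],.0445)"
```

```text
time: 15.15
eef_pos: [0.5995, 0.0861, 0.2078]
tcp_rot: [0.0, 0.829, 0.559, -0.0]
wrist_force: [-1.8, -1.2, 4.2]
width: 0.594
grasp_force: 30.0
t 15.15 grasp pt [0.5995 0.0861 0.0443] units [-0.119  0.017 -0.006] yaw y -22.0 tilt fix u [0.001 0.003 0.   ] w 51.7 grip 30.0 F [-1.8 -1.2  4.2]
```

Contact at 4.2 N, so I'll release, lift and head for the blue cup.

```bash
python3 -m creep '[{"angular":[0,0,0],"xyz":[0,0,0],"fingers":60},{"angular":[0,0,0],"xyz":[0,0,0],"fingers":75},{"angular":[0,0,0],"xyz":[0,0,0],"fingers":87},{"angular":[0,0,0],"xyz":[0,0,0],"fingers":87},{"angular":[0,0,0],"xyz":[0,0,0],"fingers":87}]' >/dev/null
python3 -m creep '[{"angular":[0,0,0],"xyz":[0,0,-0.4],"fingers":87},{"angular":[0,0,0],"xyz":[0,0,-0.8],"fingers":87},{"angular":[0,0,0],"xyz":[0,0,-0.8],"fingers":87},{"angular":[0,0,0],"xyz":[0,0,-0.8],"fingers":87},{"angular":[0,0,0],"xyz":[0,0,-0.6],"fingers":87},{"angular":[0,0,0],"xyz":[0,0,0],"fingers":87},{"angular":[0,0,0],"xyz":[0,0,0],"fingers":87}]'
python3 -c "
from h import *
go(*G['blue'],.15)"
```

```text
time: 16.35
eef_pos: [0.5994, 0.0861, 0.3098]
tcp_rot: [0.0, 0.829, 0.559, 0.0]
wrist_force: [0.2, -0.0, -1.3]
width: 0.999
grasp_force: 0.0
t 16.35 grasp pt [0.5995 0.086  0.1463] units [-8.408  3.281 -0.122] yaw y -22.0 tilt fix u [ 0.009 -0.002  0.   ] w 86.9 grip 0.0 F [ 0.2 -0.  -1.3]
```

```bash
python3 -m creep '[{"angular":[0,0,0],"xyz":[-0.7,0.27,0],"fingers":87},{"angular":[0,0,0],"xyz":[-0.7,0.27,0],"fingers":87},{"angular":[0,0,0],"xyz":[-0.7,0.27,0],"fingers":87},{"angular":[0,0,0],"xyz":[-0.7,0.27,0],"fingers":87},{"angular":[0,0,0],"xyz":[-0.7,0.27,0],"fingers":87},{"angular":[0,0,0],"xyz":[-0.7,0.27,0],"fingers":87},{"angular":[0,0,0],"xyz":[-0.7,0.27,0],"fingers":87},{"angular":[0,0,0],"xyz":[-0.7,0.27,0],"fingers":87}]' >/dev/null
python3 -m creep '[{"angular":[0,0,0],"xyz":[-0.7,0.28,0],"fingers":87},{"angular":[0,0,0],"xyz":[-0.7,0.28,0],"fingers":87},{"angular":[0,0,0],"xyz":[-0.7,0.28,0],"fingers":87},{"angular":[0,0,0],"xyz":[-0.7,0.28,0],"fingers":87},{"angular":[0,0,0],"xyz":[0,0,0],"fingers":87},{"angular":[0,0,0],"xyz":[0,0,0],"fingers":87},{"angular":[0,0,0],"xyz":[0,0,0],"fingers":87},{"angular":[0,0,0],"xyz":[0,0,0],"fingers":87}]'
python3 - <<'E'
from h import *
go(*G['blue'],.037)
im=imaging.capture("wrist");cv2.imwrite("pics/w3.png",im[:,:,::-1])
c=cal("wrist");print(proj(c,[*G['blue'],.058]))
E
```

```text
time: 17.95
eef_pos: [0.5965, -0.1828, 0.3092]
tcp_rot: [-0.0, 0.828, 0.56, 0.0]
wrist_force: [-0.4, 0.5, 0.2]
width: 1.001
grasp_force: 0.0
t 17.95 grasp pt [ 0.5964 -0.1826  0.1457] units [-0.068  0.024  3.622] yaw y -21.9 tilt fix u [-0.006 -0.006  0.   ] w 87.1 grip 0.0 F [-0.4  0.5  0.2]
[278.55873931 216.61221092]
```

View pics/w3.png

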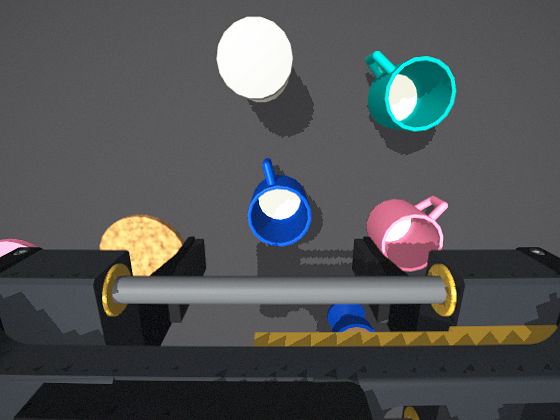

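The wrist view shows the blue cup's rim at (279,215), against a predicted (279,217). The pink cup at (405,235) clears the right finger.

```bash
python3 -m creep '[{"angular":[0,0,0],"xyz":[-0.06,0.02,0.5],"fingers":87},{"angular":[0,0,0],"xyz":[0,0,0.8],"fingers":87},{"angular":[0,0,0],"xyz":[0,0,0.8],"fingers":87},{"angular":[0,0,0],"xyz":[0,0,0.8],"fingers":87},{"angular":[0,0,0],"xyz":[0,0,0.5],"fingers":87},{"angular":[0,0,0],"xyz":[0,0,0.2],"fingers":87},{"angular":[0,0,0],"xyz":[0,0,0],"fingers":87},{"angular":[0,0,0],"xyz":[0,0,0],"fingers":87}]'
python3 -m creep '[{"angular":[0,0,0],"xyz":[0,0,0],"fingers":40},{"angular":[0,0,0],"xyz":[0,0,0],"fingers":40},{"angular":[0,0,0],"xyz":[0,0,0],"fingers":40},{"angular":[0,0,0],"xyz":[0,0,0],"fingers":40},{"angular":[0,0,0],"xyz":[0,0,0],"fingers":40},{"angular":[0,0,0],"xyz":[0,0,0],"fingers":40},{"angular":[0,0,0],"xyz":[0,0,0],"fingers":40}]'
python3 -c "
from h import *
go(*G['blue'],.037);go(*G['s_blu'],.14)"
```

```text
time: 18.8
eef_pos: [0.5967, -0.1863, 0.2021]
tcp_rot: [0.001, 0.829, 0.559, 0.001]
wrist_force: [-0.3, 0.1, -0.4]
width: 0.997
grasp_force: 0.0
time: 19.5
eef_pos: [0.5962, -0.1863, 0.2015]
tcp_rot: [-0.0, 0.829, 0.559, -0.0]
wrist_force: [0.0, -0.8, 2.3]
width: 0.599
grasp_force: 30.0
t 19.5 grasp pt [ 0.5961 -0.1863  0.038 ] units [ 0.051 -0.015  0.033] yaw y -22.0 tilt fix u [-0.001  0.002  0.   ] w 52.2 grip 30.0 F [ 0.  -0.8  2.3]
t 19.5 grasp pt [ 0.5961 -0.1863  0.038 ] units [14.796 -5.448 -3.402] yaw y -22.0 tilt fix u [-0.001  0.002  0.   ] w 52.2 grip 30.0 F [ 0.  -0.8  2.3]
```

```bash
python3 -m creep '[{"angular":[0,0,0],"xyz":[0,0,-0.5],"fingers":40},{"angular":[0,0,0],"xyz":[0,0,-0.8],"fingers":40},{"angular":[0,0,0],"xyz":[0,0,-0.8],"fingers":40},{"angular":[0,0,0],"xyz":[0,0,-0.8],"fingers":40},{"angular":[0,0,0],"xyz":[0,0,-0.5],"fingers":40},{"angular":[0,0,0],"xyz":[0,0,0],"fingers":40}]' >/dev/null
python3 -m creep '[{"angular":[0,0,0],"xyz":[0.82,-0.3,0],"fingers":40},{"angular":[0,0,0],"xyz":[0.82,-0.3,0],"fingers":40},{"angular":[0,0,0],"xyz":[0.82,-0.3,0],"fingers":40},{"angular":[0,0,0],"xyz":[0.82,-0.3,0],"fingers":40},{"angular":[0,0,0],"xyz":[0.82,-0.3,0],"fingers":40},{"angular":[0,0,0],"xyz":[0.82,-0.3,0],"fingers":40},{"angular":[0,0,0],"xyz":[0.82,-0.3,0],"fingers":40},{"angular":[0,0,0],"xyz":[0.82,-0.3,0],"fingers":40}]' >/dev/null
python3 -m creep '[{"angular":[0,0,0],"xyz":[0.82,-0.3,0],"fingers":40},{"angular":[0,0,0],"xyz":[0.82,-0.3,0],"fingers":40},{"angular":[0,0,0],"xyz":[0.82,-0.3,0],"fingers":40},{"angular":[0,0,0],"xyz":[0.82,-0.3,0],"fingers":40},{"angular":[0,0,0],"xyz":[0.82,-0.3,0],"fingers":40},{"angular":[0,0,0],"xyz":[0.82,-0.3,0],"fingers":40},{"angular":[0,0,0],"xyz":[0.82,-0.3,0],"fingers":40},{"angular":[0,0,0],"xyz":[0.82,-0.3,0],"fingers":40}]' >/dev/null
python3 -m creep '[{"angular":[0,0,0],"xyz":[0.82,-0.32,0],"fingers":40},{"angular":[0,0,0],"xyz":[0.8,-0.32,0.2],"fingers":40},{"angular":[0,0,0],"xyz":[0,0,0.6],"fingers":40},{"angular":[0,0,0],"xyz":[0,0,0.6],"fingers":40},{"angular":[0,0,0],"xyz":[0,0,0.6],"fingers":40},{"angular":[0,0,0],"xyz":[0,0,0.4],"fingers":40},{"angular":[0,0,0],"xyz":[0,0,0.3],"fingers":40},{"angular":[0,0,0],"xyz":[0,0,0],"fingers":40}]'
python3 -m creep '[{"angular":[0,0,0],"xyz":[0,0,0],"fingers":40},{"angular":[0,0,0],"xyz":[0,0,0],"fingers":40}]' >/dev/null
python3 -c "
from h import *
go(*G['s_blu'],.043)"
```

```text
time: 22.5
eef_pos: [0.6101, 0.2845, 0.2205]
tcp_rot: [-0.0, 0.829, 0.559, -0.002]
wrist_force: [-0.6, -0.6, -2.5]
width: 0.602
grasp_force: 30.0
t 22.7 grasp pt [0.6112 0.2852 0.0598] units [ 0.035 -0.025  0.561] yaw y -22.0 tilt fix u [ 0.011 -0.014  0.   ] w 51.5 grip 30.0 F [-0.3 -0.4 -1.8]
```

```bash
python3 -m creep '[{"angular":[0,0,0],"xyz":[0,-0.02,0.2],"fingers":40},{"angular":[0,0,0],"xyz":[0,0,0.15],"fingers":40},{"angular":[0,0,0],"xyz":[0,0,0.1],"fingers":40},{"angular":[0,0,0],"xyz":[0,0,0.06],"fingers":40},{"angular":[0,0,0],"xyz":[0,0,0.05],"fingers":40},{"angular":[0,0,0],"xyz":[0,0,0],"fingers":40},{"angular":[0,0,0],"xyz":[0,0,0],"fingers":40}]'
python3 -c "
from h import *
go(*G['s_blu'],.043)"
```

```text
time: 23.4
eef_pos: [0.6099, 0.285, 0.2065]
tcp_rot: [0.0, 0.829, 0.559, -0.0]
wrist_force: [-3.2, -2.2, 5.0]
width: 0.596
grasp_force: 30.0
t 23.4 grasp pt [0.6099 0.2849 0.043 ] units [ 0.061  0.012 -0.001] yaw y -22.0 tilt fix u [0.001 0.007 0.   ] w 51.8 grip 30.0 F [-3.2 -2.2  5. ]
```

```bash
python3 -m creep '[{"angular":[0,0,0],"xyz":[0,0,0],"fingers":60},{"angular":[0,0,0],"xyz":[0,0,0],"fingers":75},{"angular":[0,0,0],"xyz":[0,0,0],"fingers":87},{"angular":[0,0,0],"xyz":[0,0,0],"fingers":87},{"angular":[0,0,0],"xyz":[0,0,0],"fingers":87}]' >/dev/null
python3 -m creep '[{"angular":[0,0,0],"xyz":[0,0,-0.4],"fingers":87},{"angular":[0,0,0],"xyz":[0,0,-0.8],"fingers":87},{"angular":[0,0,0],"xyz":[0,0,-0.8],"fingers":87},{"angular":[0,0,0],"xyz":[0,0,-0.8],"fingers":87},{"angular":[0,0,0],"xyz":[0,0,-0.8],"fingers":87},{"angular":[0,0,0],"xyz":[0,0,-0.6],"fingers":87},{"angular":[0,0,0],"xyz":[0,0,0],"fingers":87},{"angular":[0,0,0],"xyz":[0,0,0],"fingers":87}]'
python3 -c "
from h import *
go(*G['jar'],.165)"
```

```text
time: 24.7
eef_pos: [0.6098, 0.285, 0.3319]
tcp_rot: [0.0, 0.829, 0.559, 0.0]
wrist_force: [-0.6, 0.3, -0.4]
width: 1.001
grasp_force: 0.0
t 24.7 grasp pt [0.61   0.285  0.1684] units [-10.865   4.92    0.113] yaw y -22.0 tilt fix u [ 0.006 -0.003  0.   ] w 87.1 grip 0.0 F [-0.6  0.3 -0.4]
```

```bash
python3 -m creep '[{"angular":[0,0,0],"xyz":[-0.78,0.35,0],"fingers":87},{"angular":[0,0,0],"xyz":[-0.78,0.35,0],"fingers":87},{"angular":[0,0,0],"xyz":[-0.78,0.35,0],"fingers":87},{"angular":[0,0,0],"xyz":[-0.78,0.35,0],"fingers":87},{"angular":[0,0,0],"xyz":[-0.78,0.35,0],"fingers":87},{"angular":[0,0,0],"xyz":[-0.78,0.35,0],"fingers":87},{"angular":[0,0,0],"xyz":[-0.78,0.35,0],"fingers":87},{"angular":[0,0,0],"xyz":[-0.78,0.35,0],"fingers":87}]' >/dev/null
python3 -m creep '[{"angular":[0,0,0],"xyz":[-0.78,0.35,0],"fingers":87},{"angular":[0,0,0],"xyz":[-0.78,0.35,0],"fingers":87},{"angular":[0,0,0],"xyz":[-0.77,0.35,0],"fingers":87},{"angular":[0,0,0],"xyz":[-0.77,0.35,0],"fingers":87},{"angular":[0,0,0],"xyz":[-0.77,0.36,0],"fingers":87},{"angular":[0,0,0],"xyz":[-0.75,0.36,0],"fingers":87},{"angular":[0,0,0],"xyz":[0,0,0],"fingers":87},{"angular":[0,0,0],"xyz":[0,0,0],"fingers":87}]' >/dev/null
python3 -m creep '[{"angular":[0,0,0],"xyz":[0,0,0],"fingers":87},{"angular":[0,0,0],"xyz":[0,0,0],"fingers":87}]' >/dev/null
python3 - <<'E'
from h import *
go(*G['jar'],.045)
t=imaging.capture("top")[:,:,::-1];s=imaging.capture("side")[:,:,::-1];w=imaging.capture("wrist")[:,:,::-1]
cv2.imwrite("pics/w4.png",w);cv2.imwrite("pics/top4.png",t)
a=cv2.resize(t[145:280,105:265],(640,540),interpolation=cv2.INTER_CUBIC);cv2.imwrite("pics/top4c.png",a)
cv2.imwrite("pics/side4c.png",cv2.resize(s[200:390,140:340],(600,570),interpolation=cv2.INTER_CUBIC))
c=cal("wrist");print(proj(c,[*G['jar'],.072]))
c=cal("top")
for k in("s_red","s_yel","s_blu"):
    p=proj(c,[*G[k],.063]);print(k,((p-[105,145])*4+1.5).round())
E
```

```text
t 26.5 grasp pt [ 0.6246 -0.0704  0.1678] units [-0.065  0.032  4.093] yaw y -21.9 tilt fix u [-0.008 -0.005  0.   ] w 86.8 grip 0.0 F [ 0.3 -0.   0.1]
[278.31555048 212.72766238]
s_red [105. 381.]
s_yel [490. 143.]
s_blu [126. 123.]
```

View pics/top4c.png

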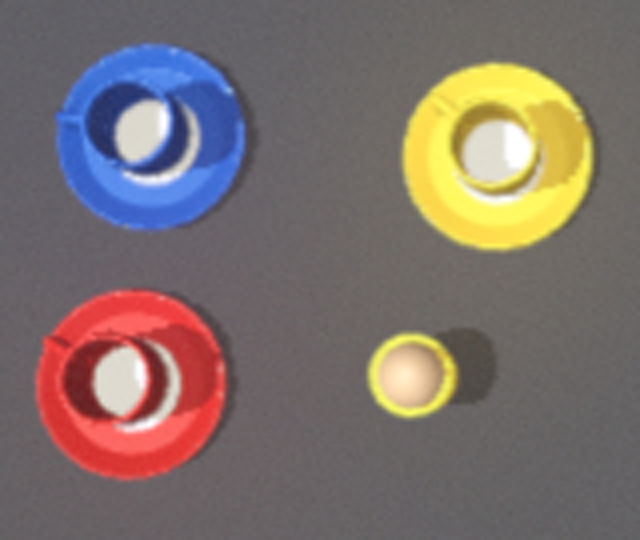

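View pics/side4c.png

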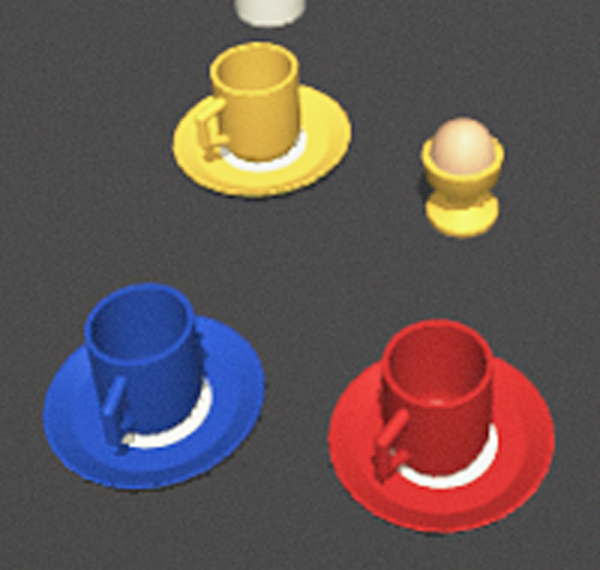

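View pics/w4.png

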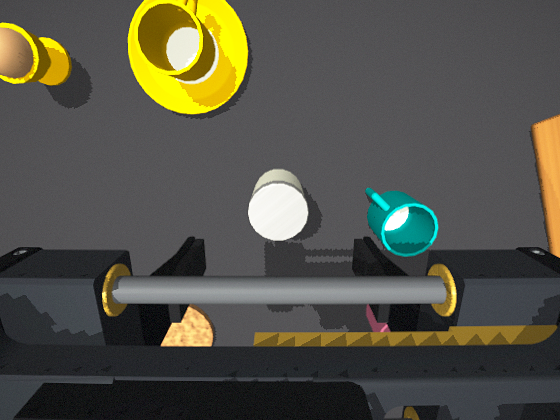

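The images show:
- **Cups:** rims in the top crop (4x, offset 105,145) sit at red (107,381), yellow (493,146) and blue (128,124), within 4 crop px (about 2 mm) of the ideal positions. The side view shows all three upright and seated.
- **Jar:** the wrist view puts its lid at (278,212), as predicted. The turquoise cup at (405,222) is clear of the fingers.

Now I'll grasp the jar.

```bash
python3 -m creep '[{"angular":[0,0,0],"xyz":[-0.06,0.03,0.6],"fingers":87},{"angular":[0,0,0],"xyz":[0,0,0.8],"fingers":87},{"angular":[0,0,0],"xyz":[0,0,0.8],"fingers":87},{"angular":[0,0,0],"xyz":[0,0,0.8],"fingers":87},{"angular":[0,0,0],"xyz":[0,0,0.7],"fingers":87},{"angular":[0,0,0],"xyz":[0,0,0.4],"fingers":87},{"angular":[0,0,0],"xyz":[0,0,0],"fingers":87},{"angular":[0,0,0],"xyz":[0,0,0],"fingers":87}]'
python3 -m creep '[{"angular":[0,0,0],"xyz":[0,0,0],"fingers":40},{"angular":[0,0,0],"xyz":[0,0,0],"fingers":40},{"angular":[0,0,0],"xyz":[0,0,0],"fingers":40},{"angular":[0,0,0],"xyz":[0,0,0],"fingers":40},{"angular":[0,0,0],"xyz":[0,0,0],"fingers":40},{"angular":[0,0,0],"xyz":[0,0,0],"fingers":40},{"angular":[0,0,0],"xyz":[0,0,0],"fingers":40}]'
python3 -c "
from h import *
go(*G['jar'],.045);go(*G['coaster'],.15)"
```

```text
time: 27.45
eef_pos: [0.6254, -0.0741, 0.2092]
tcp_rot: [0.0, 0.829, 0.559, 0.0]
wrist_force: [0.7, 0.8, 0.1]
width: 1.004
grasp_force: 0.0
time: 28.15
eef_pos: [0.6247, -0.0742, 0.2086]
tcp_rot: [-0.0, 0.829, 0.559, -0.0]
wrist_force: [-2.1, 0.8, 2.2]
width: 0.568
grasp_force: 30.0
t 28.15 grasp pt [ 0.6246 -0.0742  0.0451] units [ 0.054 -0.017  0.004] yaw y -22.0 tilt fix u [-0.008  0.003  0.   ] w 49.4 grip 30.0 F [-2.1  0.8  2.2]
t 28.15 grasp pt [ 0.6246 -0.0742  0.0451] units [-5.825 -4.166 -3.491] yaw y -22.0 tilt fix u [-0.008  0.003  0.   ] w 49.4 grip 30.0 F [-2.1  0.8  2.2]
```

```bash
python3 -m creep '[{"angular":[0,0,0],"xyz":[0,0,-0.5],"fingers":40},{"angular":[0,0,0],"xyz":[0,0,-0.8],"fingers":40},{"angular":[0,0,0],"xyz":[0,0,-0.8],"fingers":40},{"angular":[0,0,0],"xyz":[0,0,-0.8],"fingers":40},{"angular":[0,0,0],"xyz":[0,0,-0.5],"fingers":40},{"angular":[0,0,0],"xyz":[0,0,0],"fingers":40}]' >/dev/null
python3 -m creep '[{"angular":[0,0,0],"xyz":[-0.59,-0.42,0],"fingers":40},{"angular":[0,0,0],"xyz":[-0.59,-0.42,0],"fingers":40},{"angular":[0,0,0],"xyz":[-0.59,-0.42,0],"fingers":40},{"angular":[0,0,0],"xyz":[-0.59,-0.42,0],"fingers":40},{"angular":[0,0,0],"xyz":[-0.59,-0.42,0],"fingers":40},{"angular":[0,0,0],"xyz":[-0.59,-0.42,0],"fingers":40},{"angular":[0,0,0],"xyz":[-0.59,-0.42,0],"fingers":40},{"angular":[0,0,0],"xyz":[-0.59,-0.41,0],"fingers":40}]' >/dev/null
python3 -m creep '[{"angular":[0,0,0],"xyz":[-0.58,-0.4,0],"fingers":40},{"angular":[0,0,0],"xyz":[-0.58,-0.4,0.2],"fingers":40},{"angular":[0,0,0],"xyz":[0,0,0.6],"fingers":40},{"angular":[0,0,0],"xyz":[0,0,0.6],"fingers":40},{"angular":[0,0,0],"xyz":[0,0,0.6],"fingers":40},{"angular":[0,0,0],"xyz":[0,0,0.5],"fingers":40},{"angular":[0,0,0],"xyz":[0,0,0],"fingers":40},{"angular":[0,0,0],"xyz":[0,0,0],"fingers":40}]'
python3 -m creep '[{"angular":[0,0,0],"xyz":[0,0,0],"fingers":40},{"angular":[0,0,0],"xyz":[0,0,0],"fingers":40}]' >/dev/null
python3 -c "
from h import *
go(*G['coaster'],.053)"
```

```text
time: 30.35
eef_pos: [0.4433, -0.1911, 0.2351]
tcp_rot: [-0.001, 0.829, 0.559, -0.0]
wrist_force: [1.0, 0.1, -1.9]
width: 0.569
grasp_force: 30.0
t 30.55 grasp pt [ 0.444  -0.1914  0.0728] units [ 0.054 -0.048  0.659] yaw y -22.0 tilt fix u [0.015 0.001 0.   ] w 49.5 grip 30.0 F [ 0.3 -0.6 -2.6]
```

```bash
python3 -m creep '[{"angular":[0,0,0],"xyz":[0,-0.04,0.25],"fingers":40},{"angular":[0,0,0],"xyz":[0,0,0.2],"fingers":40},{"angular":[0,0,0],"xyz":[0,0,0.1],"fingers":40},{"angular":[0,0,0],"xyz":[0,0,0.06],"fingers":40},{"angular":[0,0,0],"xyz":[0,0,0.05],"fingers":40},{"angular":[0,0,0],"xyz":[0,0,0],"fingers":40},{"angular":[0,0,0],"xyz":[0,0,0],"fingers":40}]'
python3 -c "
from h import *
go(*G['coaster'],.053)"
```

```text
time: 31.25
eef_pos: [0.4422, -0.1906, 0.2165]
tcp_rot: [-0.0, 0.829, 0.559, -0.0]
wrist_force: [-4.3, 0.9, 7.4]
width: 0.569
grasp_force: 30.0
t 31.25 grasp pt [ 0.4421 -0.1906  0.053 ] units [0.054 0.022 0.002] yaw y -22.0 tilt fix u [-0.007  0.007  0.   ] w 49.5 grip 30.0 F [-4.3  0.9  7.4]
```

Contact is made and the jar is centred, so I'll release, lift and check.

```bash
python3 -m creep '[{"angular":[0,0,0],"xyz":[0,0,0],"fingers":60},{"angular":[0,0,0],"xyz":[0,0,0],"fingers":75},{"angular":[0,0,0],"xyz":[0,0,0],"fingers":87},{"angular":[0,0,0],"xyz":[0,0,0],"fingers":87},{"angular":[0,0,0],"xyz":[0,0,0],"fingers":87}]' >/dev/null
python3 -m creep '[{"angular":[0,0,0],"xyz":[0,0,-0.4],"fingers":87},{"angular":[0,0,0],"xyz":[0,0,-0.8],"fingers":87},{"angular":[0,0,0],"xyz":[0,0,-0.8],"fingers":87},{"angular":[0,0,0],"xyz":[0,0,-0.8],"fingers":87},{"angular":[0,0,0],"xyz":[0,0,-0.8],"fingers":87},{"angular":[0,0,0],"xyz":[0,0,-0.6],"fingers":87},{"angular":[0,0,0],"xyz":[0,0,0],"fingers":87},{"angular":[0,0,0],"xyz":[0,0,0],"fingers":87}]'
python3 - <<'E'
from h import *
im=imaging.capture("side")[:,:,::-1];cv2.imwrite("pics/side5.png",im)
im=imaging.capture("wrist")[:,:,::-1];cv2.imwrite("pics/w5.png",im)
c=cal("wrist");print(proj(c,[*G['coaster'],.08]),proj(c,[*G['coaster'],.008]))
E
```

```text
time: 32.55
eef_pos: [0.4421, -0.1907, 0.3421]
tcp_rot: [0.0, 0.829, 0.559, 0.0]
wrist_force: [-0.3, -1.0, -0.0]
width: 0.999
grasp_force: 0.0
[279.46359878 208.88888727] [279.37222444 188.53032493]
```

View pics/w5.png

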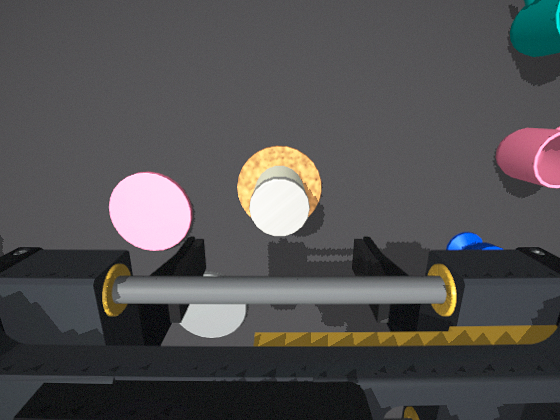

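View pics/side5.png

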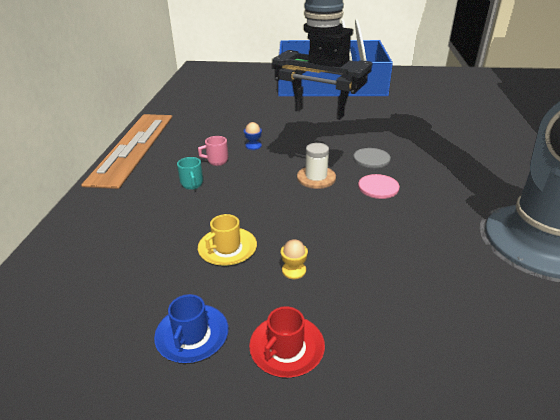

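The wrist view shows the jar lid at (279,208), against a predicted (279,209), on the coaster centred near (279,187). The side view shows all four things seated upright, the egg cups in place and the gripper clear.

```bash
python3 -c "
from cell import workorder
print(workorder.sign_off())"
```

```text
the job is handed in; nothing more can be done
None
```

I handed the job in at about 33 s of robot time: all three cups are on their own-coloured saucers and the sugar jar is on the cork coaster, upright, released and about 2 mm or less off centre in the images, with the egg cups untouched; the sign-off gave no verdict.

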